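# Start up the microscope from its control boxes

## Robot

A 6-joint arm with a two-finger parallel gripper is mounted at the origin on the work surface. World frame = base frame: x ahead of the robot, y to its left, z up, the work surface at z = 0. Lengths are in m, angles in rad, forces in N, time in s.
With the tool pointing down it reaches from about 0.35 to 0.975 m from the base axis. Payload 4.9 kg.
Tool frame: the origin (TCP) lies midway between the tips of the shut fingers; the grasp point (between the pads) lies ctrl.grip_point_offset behind it (ctrl.grip_point_offset is the distance from the TCP to the grasp point, in m); x points along the fingers, y is the direction in which the jaws open and shut, and the axes are right-handed (so a half turn about x gives the same grasp; the last joint's range is limited). The gripper opens to 85 mm and grips with 20 to 120 N. Pads are 22 mm wide; open, the fingers measure 114 mm over their backs; the gripper's body (76 mm by 85 mm) begins 54 mm behind the grasp point. The pads swing forward as they close: fully open they stand 13 mm farther back than shut.
Start: joints at [1.175, 0.053, 1.613, -0, 1.476, -0.119], TCP at [0.171, 0.601, 0.231] pointing down, gripper open.
Joint ranges: [-3.01, 3.01], [-1.01, 2.22], [0.06, 2.58], [-1.02, 4.17], [0.09, 2.62], [-3.14, 3.14]. Speed limits (rad/s): [2.57, 2.57, 3.14, 3.14, 3.14, 3.14].

## Interface

Orientations are given as a rotation vector (axis times angle).
In Python, from station import ctrl gives the robot as it stands. The module is installed in compiled form; this text tells all that it offers.
- The arm moves only by the tool drive_tool, never from a script. Its argument "commands" is text: rows parted by semicolons, each of 5 numbers parted by spaces: the closure, from -1 (fully open) to 1 (shut), so that 0 is half open, then the shift along the tool's x, y, z in units of 40 mm (1.0 is 40 mm), then the turn about the tool's x in units of 5 degrees (1.0 is 5 degrees). A call has 1 to 8 rows; each row is the pose to reach, as a shift and turn from the pose commanded when the call began, along the tool's axes at that moment; what a row does not reach only later rows make up. A row lasts 1/12 s, in which the tool goes at most 41.7 mm and 7.16 degrees, less where a joint would pass 70% of its speed; a pose out of reach is approached as far as the arm can. A call with a gripper value outside its range is refused whole. The fingers move at their own pace and stop on an object; "newtons" is the grip in N (left out, the last holds). Time passes only in rows, so rows that repeat a pose let the fingers close. It gives the time, the measured TCP pose, the force and the opening at its end, in the units of the state.
- ctrl.get_obs(): the state, without advancing time (a new reading comes with each control period).
- ctrl.get_image(name): name is "side" or "top"; returns (picture, depth): 480x640x3 uint8, blue, green, red; 480x640 float32, m along the optical axis (not along the pixel's ray), 0 where there is no reading.
- ctrl.camera_info(name): a dict with "K" (3x3 intrinsics, pixels), "T" (4x4, takes a point from camera to world coordinates). Camera axes: x right, y down, z forward; pixel columns grow to the right and rows downward; lengths in m; the calibration is good to about 2 mm. A picture is of the moment at which its call begins. camera_info takes no time and is no camera call.
- ctrl.finish_job(): hands the job in, once; it reports no verdict.
The state is a dict: "t": time; "q": joint angles; "dq": joint speeds; "effort": joint torques, N m; "tool_pos": TCP position; "tool_rot": TCP orientation; "contact_force": force on the tool from outside, world axes, zero at the start; "wrist_torque": the same for the moment, N m; "opening": finger opening in m.
Only numpy, scipy, OpenCV 4.12 (cv2) and the standard library are available. Lean on these libraries where they do the work, as an engineer would, in place of code of your own. Each camera call takes 0.05 s, during which the arm holds its last target.

## Task

Start up the microscope station: press the green button (power), then the yellow one (lamp), then the blue one (camera), each lightly and all the way in so that it stays in. Do not press the red emergency button, do not lift, tip or shove the control boxes, and leave everything else on the table alone.

Things in the scene. Friction and masses are not known exactly. Their poses are not given: they have to be found in the camera images.
- green_box: White control box with the green button (power): 90 mm long (its x) x 70 mm wide (its y) x 40 mm high, about 0.6 kg, loose on rubber feet. Origin at the centre of its underside, z up; the button is at the centre of its top face.
- green_top (a point): Centre of the flat top of the green push button, a round green cap 32 mm across that stands 14 mm proud of its box when out (its top then 54 mm above the table). Moves down with the button. z up.
- green_button (a joint): How far the green button is pushed in, in m: 0 = out, 0.008 = fully in at its stop (cap still 6 mm proud). It goes straight down against about 2.5 N of steady friction, with no return spring, and stays where it is left.
- yellow_box: White control box with the yellow button (lamp): 90 mm long (its x) x 70 mm wide (its y) x 40 mm high, about 0.6 kg, loose on rubber feet. Origin at the centre of its underside, z up; the button is at the centre of its top face.
- yellow_top (a point): Centre of the flat top of the yellow push button, a round yellow cap 32 mm across that stands 14 mm proud of its box when out (its top then 54 mm above the table). Moves down with the button. z up.
- yellow_button (a joint): How far the yellow button is pushed in, in m: 0 = out, 0.008 = fully in at its stop (cap still 6 mm proud). It goes straight down against about 2.5 N of steady friction, with no return spring, and stays where it is left.
- blue_box: White control box with the blue button (camera): 90 mm long (its x) x 70 mm wide (its y) x 40 mm high, about 0.6 kg, loose on rubber feet. Origin at the centre of its underside, z up; the button is at the centre of its top face.
- blue_top (a point): Centre of the flat top of the blue push button, a round blue cap 32 mm across that stands 14 mm proud of its box when out (its top then 54 mm above the table). Moves down with the button. z up.
- blue_button (a joint): How far the blue button is pushed in, in m: 0 = out, 0.008 = fully in at its stop (cap still 6 mm proud). It goes straight down against about 2.5 N of steady friction, with no return spring, and stays where it is left.
- red_box: White control box with the red button (emergency stop): 90 mm long (its x) x 70 mm wide (its y) x 40 mm high, about 0.6 kg, loose on rubber feet. Origin at the centre of its underside, z up; the button is at the centre of its top face.
- red_top (a point): Centre of the flat top of the red push button, a round red cap 32 mm across that stands 14 mm proud of its box when out (its top then 54 mm above the table). Moves down with the button. z up.
- red_button (a joint): How far the red button is pushed in, in m: 0 = out, 0.008 = fully in at its stop (cap still 6 mm proud). It goes straight down against about 2.5 N of steady friction, with no return spring, and stays where it is left.
- stain_bottle: Amber glass bottle with a black cap, 40 mm across, 75 mm high. Loose bystander, to be left alone. Origin at the centre of its underside.
- sample_jar: Clear jar with an orange lid, 48 mm across, 60 mm high. Loose bystander, to be left alone. Origin at the centre of its underside.
- dish: Shallow glass dish, 90 mm across, 18 mm high. Loose bystander, to be left alone. Origin at the centre of its underside.
- slide_box: Blue plastic slide box, 95 x 40 x 32 mm high. Loose bystander, to be left alone. Origin at the centre of its underside.
- flask: Tall black drinking flask, 72 mm across, 200 mm high. Loose bystander, to be left alone. Origin at the centre of its underside.
- marker: White marker pen with a black cap, lying flat, 130 mm long, 14 mm thick. Loose bystander, to be left alone. Origin at the centre of its underside.

How it is judged:
On the way, in this order (a step that is already met when the one before it is completed fails the run):
1. the green button is pushed in and stays in (value of joint green_button above 0.005 m), for 0.2 s.
2. the yellow button is pushed in and stays in (value of joint yellow_button above 0.005 m), for 0.2 s.
3. the blue button is pushed in and stays in (value of joint blue_button above 0.005 m), for 0.2 s.
At the end, for the whole second after the job is handed in: The green, yellow and blue buttons are each pushed in more than 5 mm of their 8 mm, the red one less than 2 mm; all four boxes stand level (within 0.1 rad), at rest and within 25 mm of where they started, and the other things are within 25 mm of where they started (value of joint each of green_button, yellow_button, blue_button above 0.005 m and value of joint red_button below 0.002 m and distance of each of green_box, yellow_box, blue_box, red_box, stain_bottle, sample_jar, dish, slide_box, flask, marker from where it was at the start of the episode below 0.025 m and linear speed of each of green_box, yellow_box, blue_box, red_box below 0.02 m/s and angle between each of green_box, yellow_box, blue_box, red_box's own z axis and vertical below 0.1 rad); the robot touches nothing.
It fails at once if the red button is pressed (2 mm or more) (value of joint red_button above 0.002 m).
It fails at once if a control box is pressed with more than 25 N (contact force between any of the fingers, the arm and green_box above 25 N or contact force between any of the fingers, the arm and yellow_box above 25 N or contact force between any of the fingers, the arm and blue_box above 25 N or contact force between any of the fingers, the arm and red_box above 25 N).
It fails at once if a control box is lifted (more than 8 mm), tipped (more than 0.2 rad) or shoved (more than 25 mm) (height (world z) of any of green_box, yellow_box, blue_box, red_box above 0.008 m or angle between any of green_box, yellow_box, blue_box, red_box's own z axis and vertical above 0.2 rad or distance of any of green_box, yellow_box, blue_box, red_box from where it was at the start of the episode above 0.025 m).
It fails at once if a bystander is moved more than 25 mm or tipped over (distance of any of stain_bottle, sample_jar, dish, slide_box, flask, marker from where it was at the start of the episode above 0.025 m or angle between any of stain_bottle, sample_jar, dish, slide_box, flask, marker's own z axis and vertical above 0.5 rad).
It also fails if it takes over 48 s, if anything falls off the work surface, if the arm or the gripper's body presses on something with over 40 N, if the wrist force passes 120 N, or if a joint passes its speed limit or range.

## Working session

There is one attempt and no reset: what is moved stays moved. The work goes in short steps, Python scripts to look and compute and a tool call to move; the robot and the scene stay as the last step left them, time stands still between calls to the robot, and variables do not carry over. Pictures are saved under pics/ and viewed, and the job is handed in when it is done.

Besides the shell and the picture viewer there is one more tool, called after ">>>" as name(argument=value, ...) on one line, values as JSON. drive_tool: Moves the arm, as the interface text tells. Its arguments: {"type":"object","properties":{"commands":{"type":"string"},"newtons":{"type":"number"}},"required":["commands"]}

```bash
mkdir -p pics; python3 - <<'E'
from station import ctrl
import cv2,numpy as np
o=ctrl.get_obs();print(o)
print(ctrl.grip_point_offset)
for n in("top","side"):
    im,d=ctrl.get_image(n);i=ctrl.camera_info(n);print(n,i)
    cv2.imwrite(f"pics/{n}0.png",im);np.savez(f"{n}0.npz",im=im,d=d,K=i["K"],T=i["T"])
E
```

```text
{'t': 0.0, 'q': array([ 1.17500043e+00,  5.33563816e-02,  1.61428936e+00, -1.17795258e-05,
        1.47600605e+00, -1.19002808e-01]), 'dq': array([ 0.00161457,  0.00058557, -0.00053533,  0.00122043, -0.00574184,
       -0.00048075]), 'effort': array([ 1.72710534e-04, -3.93683374e+01, -3.70178139e+01, -9.22297477e-05,
        7.12513283e-03, -2.86367538e-05]), 'tool_pos': array([0.17055765, 0.60063016, 0.23006609]), 'tool_rot': array([ 0.2157112 ,  1.56036765, -0.21885225]), 'contact_force': array([0.04121885, 0.23616804, 0.42661194]), 'wrist_torque': array([-0.00597704, -0.03496483,  0.02705513]), 'opening': 0.08508107253562446}
0.0187
top {'K': array([[518.86905649,   0.        , 324.37759424],
       [  0.        , 518.86905649, 236.13253071],
       [  0.        ,   0.        ,   1.        ]]), 'T': array([[-0.00713158, -0.98385689,  0.17881489,  0.3592485 ],
       [-0.99983801,  0.00997088,  0.01498473, -0.00749447],
       [-0.01652577, -0.17867905, -0.98376862,  1.20228656],
       [ 0.        ,  0.        ,  0.        ,  1.        ]])}
side {'K': array([[588.39660962,   0.        , 308.42236545],
       [  0.        , 588.39660962, 241.08513262],
       [  0.        ,   0.        ,   1.        ]]), 'T': array([[-0.85150753, -0.31908141,  0.4160793 , -0.0287831 ],
       [-0.52412873,  0.49531195, -0.69278795,  0.98330057],
       [ 0.0149667 , -0.80799327, -0.58900159,  0.93498127],
       [ 0.        ,  0.        ,  0.        ,  1.        ]])}
```

View pics/top0.png

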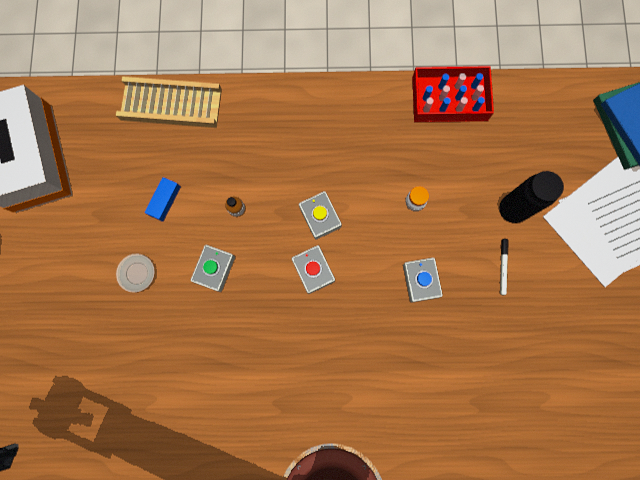

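View pics/side0.png

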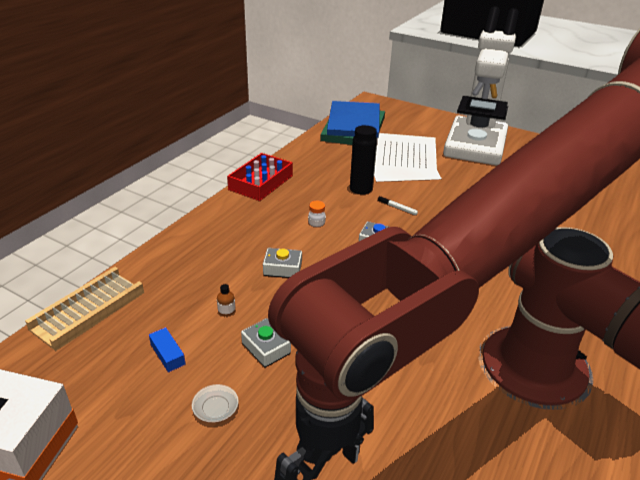

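The top view shows the green cap at about (210,267), yellow at (320,213), red at (313,268) and blue at (424,279). The bottle is at (235,205), the jar at (418,198) and the flask at (530,197). In the side view, green is at (265,332), yellow at (283,254), and the arm partly hides blue at (379,229).

```bash
cat > h.py <<'E'
import cv2,numpy as np
from scipy.spatial.transform import Rotation as R
def ray(uv,K,T,z):
    d=T[:3,:3]@np.linalg.solve(K,[uv[0],uv[1],1.]);o=T[:3,3]
    return o+d*(z-o[2])/d[2]
HS={'green':(45,80),'yellow':(22,35),'blue':(100,118),'red':(174,6)}
def caps(im,K,T,d,z=0.054):
    hsv=cv2.cvtColor(im,cv2.COLOR_BGR2HSV);out={}
    for c,(a,b) in HS.items():
        h=hsv[...,0];m=((h>=a)&(h<=b)) if a<b else ((h>=a)|(h<=b))
        m=(m&(hsv[...,1]>150)&(hsv[...,2]>100)).astype(np.uint8)
        n,l,s,ce=cv2.connectedComponentsWithStats(m)
        for k in range(1,n):
            if 60<s[k,4]<500 and .6<s[k,2]/s[k,3]<1.7:
                u,v=ce[k];dd=d[int(round(v)),int(round(u))]
                p=T[:3,:3]@(np.linalg.solve(K,[u,v,1.])*dd)+T[:3,3]
                print(c,ce[k].round(1),s[k,2:],'plane',ray((u,v),K,T,z).round(4),'depth',p.round(4))
E
python3 - <<'E'
from h import *
for n in("top","side"):
    f=np.load(n+"0.npz");print(n);caps(f['im'],f['K'],f['T'],f['d'])
from station import ctrl
o=ctrl.get_obs();print(R.from_rotvec(o['tool_rot']).as_matrix().round(3))
E
```

```text
top
green [209.8 266.6] [ 14  14 140] plane [0.5014 0.2665 0.054 ] depth [0.5016 0.2668 0.0526]
yellow [319.5 212.5] [ 14  14 147] plane [0.6225 0.0207 0.054 ] depth [0.6228 0.0207 0.0525]
blue [424.1 278.5] [ 14  14 153] plane [ 0.4706 -0.2096  0.054 ] depth [ 0.4704 -0.2092  0.0561]
red [312.5 267.9] [ 14  13 150] plane [0.4965 0.0369 0.054 ] depth [0.4964 0.0369 0.0544]
side
green [265.  331.2] [ 15  11 123] plane [0.5018 0.2697 0.054 ] depth [0.5032 0.2678 0.0517]
yellow [282.3 253.3] [12 10 97] plane [0.621  0.0257 0.054 ] depth [0.6209 0.0259 0.0542]
red [632.4  75.4] [ 22  22 232] plane [ 0.0637 -1.8117  0.054 ] depth [-0.0015  0.1581  0.6749]
red [493.1 365.2] [ 19  29 228] plane [0.0663 0.1046 0.054 ] depth [0.0711 0.061  0.0102]
red [582.  366.6] [ 14  18 134] plane [-0.0847  0.013   0.054 ] depth [-0.0873 -0.0327  0.0125]
[[-0.001  0.273  0.962]
 [-0.002  0.962 -0.273]
 [-1.    -0.002 -0.   ]]
```

>>> drive_tool(commands="1 3.2 -5.8 10.2 0;1 3.2 -5.8 10.2 0;1 3.2 -5.8 10.2 0;1 3.2 -5.8 10.2 0;1 3.2 -5.8 10.2 0;1 3.2 -5.8 10.2 0;1 3.2 -5.8 10.2 0;1 3.2 -5.8 10.2 0", newtons=20)

```text
t: 0.77
tool_pos: [0.397, 0.3701, 0.1427]
tool_rot: [0.217, 1.56, -0.217]
contact_force: [1.1, 0.7, -0.2]
opening: -0.0
```

>>> drive_tool(commands="1 0 0 0 0;1 0 0 0 0;1 0 0 0 0")

```text
t: 1.02
tool_pos: [0.396, 0.3719, 0.1434]
tool_rot: [0.218, 1.561, -0.218]
contact_force: [-0.1, 0.1, 0.3]
opening: -0.0002
```

```bash
cat > go.py <<'E'
import sys
from h import *
from station import ctrl
o=ctrl.get_obs();M=R.from_rotvec(o['tool_rot']).as_matrix()
t=np.array([float(a) for a in sys.argv[1:4]])
print(o['t'],o['tool_pos'].round(4),'F',o['contact_force'].round(2),'units',(M.T@(t-o['tool_pos'])/.04).round(3))
E
python3 go.py .5016 .268 .085
```

```text
1.0167 [0.396  0.3719 0.1434] F [-0.07  0.11  0.33] units [ 1.458 -1.775  3.251]
```

>>> drive_tool(commands="1 1.45 -1.77 3.25 0;1 1.45 -1.77 3.25 0;1 1.45 -1.77 3.25 0;1 1.45 -1.77 3.25 0;1 1.45 -1.77 3.25 0;1 1.45 -1.77 3.25 0;1 1.45 -1.77 3.25 0")

```text
t: 1.6
tool_pos: [0.5015, 0.2697, 0.0861]
tool_rot: [0.217, 1.56, -0.215]
contact_force: [-0.6, 0.1, 0.7]
opening: 0.0001
```

```bash
python3 go.py .5016 .268 .054; python3 - <<'E'
from station import ctrl
import cv2
im,d=ctrl.get_image("side");im2,_=ctrl.get_image("top")
a=cv2.resize(im[230:430,170:370],(400,400));b=cv2.resize(im2[190:340,130:280],(400,400))
cv2.imwrite("pics/c1.png",cv2.hconcat([a,b]))
E
```

```text
1.6 [0.5015 0.2697 0.0861] F [-0.6   0.14  0.66] units [ 0.803 -0.042  0.014]
```

View pics/c1.png

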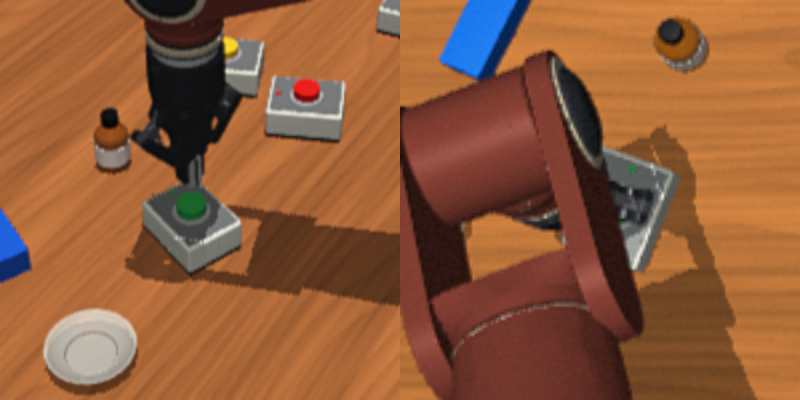

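The shut fingertips are right above the green cap in the side crop (tips at about (190,180), cap at about (190,207)). I'll descend slowly.

>>> drive_tool(commands="1 0.4 -0.03 0 0;1 0.65 -0.03 0 0;1 0.73 -0.03 0 0;1 0.76 -0.03 0 0;1 0.79 -0.03 0 0;1 0.82 -0.03 0 0;1 0.85 -0.03 0 0;1 0.85 -0.03 0 0")

```text
t: 2.37
tool_pos: [0.5019, 0.2674, 0.0521]
tool_rot: [0.218, 1.559, -0.217]
contact_force: [-1.3, 0.2, 1.6]
opening: -0.0002
```

```bash
python3 go.py .5016 .268 .046
```

```text
2.3667 [0.5019 0.2674 0.0521] F [-1.29  0.22  1.56] units [ 0.153  0.011 -0.011]
```

>>> drive_tool(commands="1 0.03 0 0 0;1 0.06 0 0 0;1 0.09 0 0 0;1 0.12 0 0 0;1 0.12 0 0 0")

```text
t: 2.78
tool_pos: [0.502, 0.2672, 0.0468]
tool_rot: [0.218, 1.559, -0.217]
contact_force: [0.0, 0.8, 1.8]
opening: 0.0001
```

```bash
python3 go.py .5016 .268 .046
```

```text
2.7833 [0.502  0.2672 0.0468] F [0.04 0.81 1.78] units [ 0.019  0.017 -0.015]
```

>>> drive_tool(commands="1 0.01 0 0 0;1 0.02 0 0 0;1 0.02 0 0 0;1 0.02 0 0 0")

```text
t: 3.12
tool_pos: [0.502, 0.2671, 0.0461]
tool_rot: [0.217, 1.559, -0.217]
contact_force: [1.6, 1.1, 2.4]
opening: 0.0
```

>>> drive_tool(commands="1 0.01 0 0 0;1 0.02 0 0 0;1 0.02 0 0 0")

```text
t: 3.37
tool_pos: [0.502, 0.2671, 0.046]
tool_rot: [0.217, 1.559, -0.217]
contact_force: [-1.0, 0.9, 6.5]
opening: -0.0
```

The force rose to 6.5 N at z = 0.046, which is the stop. I'll lift off and check.

>>> drive_tool(commands="1 -0.3 0 0 0;1 -1 0 0 0;1 -2 0 0 0;1 -2 0 0 0;1 -2 0 0 0;1 -2 0 0 0")

```text
t: 3.87
tool_pos: [0.5014, 0.2668, 0.1253]
tool_rot: [0.217, 1.56, -0.218]
contact_force: [0.6, 0.4, 0.3]
opening: 0.0004
```

```bash
python3 go.py .6218 .0225 .120
```

```text
3.8667 [0.5014 0.2668 0.1253] F [0.55 0.37 0.31] units [ 0.134 -5.053  4.566]
```

>>> drive_tool(commands="1 0.1 -5.05 4.57 0;1 0.1 -5.05 4.57 0;1 0.1 -5.05 4.57 0;1 0.1 -5.05 4.57 0;1 0.1 -5.05 4.57 0;1 0.1 -5.05 4.57 0;1 0.1 -5.05 4.57 0;1 0.1 -5.05 4.57 0")

```text
t: 4.53
tool_pos: [0.6224, 0.0184, 0.119]
tool_rot: [0.22, 1.562, -0.223]
contact_force: [-0.2, -0.0, -0.1]
opening: 0.0003
```

```bash
python3 - <<'E'
from station import ctrl
from h import *
ims=[]
for n,s in(("side",np.s_[200:400,170:370]),("top",np.s_[150:320,180:350])):
    im,d=ctrl.get_image(n);i=ctrl.camera_info(n);print(n);caps(im,i['K'],i['T'],d);ims.append(cv2.resize(im[s],(400,400)))
cv2.imwrite("pics/c2.png",cv2.hconcat(ims))
E
python3 go.py .6218 .0225 .085
```

```text
side
green [265.2 333.9] [ 14  11 117] plane [0.497 0.276 0.054] depth [0.5021 0.2691 0.0454]
yellow [282.1 253.8] [13 10 98] plane [0.6204 0.0275 0.054 ] depth [0.6214 0.0259 0.0526]
blue [379.  227.6] [11  9 76] plane [ 0.4689 -0.2048  0.054 ] depth [ 0.4689 -0.2046  0.0541]
red [323.  274.7] [ 13  11 121] plane [0.494  0.0432 0.054 ] depth [0.4939 0.0435 0.0542]
red [574.2 286.2] [ 24  34 453] plane [-0.0193 -0.2361  0.054 ] depth [-0.0218  0.0889  0.2888]
top
green [210.4 266.9] [ 14  13 135] plane [0.5006 0.2651 0.054 ] depth [0.5019 0.2675 0.0436]
blue [424.1 278.5] [ 14  14 152] plane [ 0.4705 -0.2096  0.054 ] depth [ 0.4705 -0.2096  0.054 ]
red [338.  241.5] [ 11  18 128] plane [ 0.5554 -0.0204  0.054 ] depth [ 0.4856 -0.0158  0.4623]
4.6333 [0.621  0.0221 0.1189] F [ 0.58  1.04 -0.48] units [0.848 0.015 0.02 ]
```

View pics/c2.png

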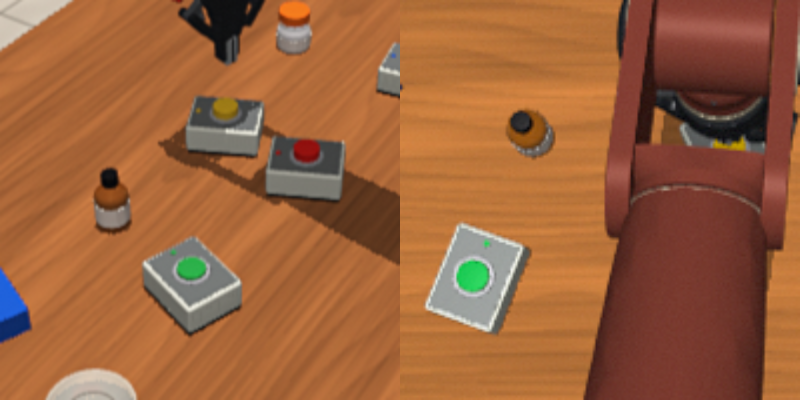

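Green is now down, with its top at about z 0.045 in both views, and its box hasn't moved. The tips are above the yellow cap (225,110 in the crop). Next I'll press yellow.

>>> drive_tool(commands="1 0.7 0 0 0;1 1.3 0 0 0;1 1.5 0 0 0;1 1.58 0 0 0;1 1.61 0 0 0;1 1.64 0 0 0;1 1.67 0 0 0;1 1.7 0 0 0")

```text
t: 5.3
tool_pos: [0.6233, 0.0229, 0.0548]
tool_rot: [0.217, 1.557, -0.217]
contact_force: [0.2, -0.2, -0.0]
opening: -0.0002
```

>>> drive_tool(commands="1 0.02 0 0 0;1 0.04 0 0 0;1 0.06 0 0 0;1 0.08 0 0 0;1 0.08 0 0 0")

```text
t: 5.72
tool_pos: [0.623, 0.0228, 0.0505]
tool_rot: [0.218, 1.558, -0.217]
contact_force: [1.6, 0.4, 3.0]
opening: -0.0
```

>>> drive_tool(commands="1 0.02 0 0 0;1 0.04 0 0 0;1 0.06 0 0 0;1 0.08 0 0 0;1 0.08 0 0 0")

```text
t: 6.13
tool_pos: [0.6223, 0.0227, 0.0466]
tool_rot: [0.217, 1.56, -0.217]
contact_force: [1.6, 0.5, 1.6]
opening: 0.0003
```

>>> drive_tool(commands="1 0.01 0 0 0;1 0.02 0 0 0;1 0.02 0 0 0;1 0.02 0 0 0")

```text
t: 6.47
tool_pos: [0.6222, 0.0227, 0.046]
tool_rot: [0.217, 1.56, -0.217]
contact_force: [0.5, -0.3, 2.0]
opening: 0.0
```

>>> drive_tool(commands="1 0.01 0 0 0;1 0.02 0 0 0;1 0.02 0 0 0;1 0.02 0 0 0")

```text
t: 6.8
tool_pos: [0.6223, 0.0227, 0.046]
tool_rot: [0.217, 1.56, -0.217]
contact_force: [-1.3, -1.0, 7.0]
opening: -0.0001
```

>>> drive_tool(commands="1 -0.3 0 0 0;1 -1 0 0 0;1 -2 0 0 0;1 -2 0 0 0;1 -2 0 0 0;1 -2 0 0 0")

```text
t: 7.3
tool_pos: [0.6216, 0.0229, 0.1249]
tool_rot: [0.217, 1.561, -0.217]
contact_force: [-0.8, 0.3, -0.3]
opening: -0.0002
```

```bash
python3 go.py .4706 -.2080 .120
```

```text
7.3 [0.6216 0.0229 0.1249] F [-0.84  0.31 -0.29] units [ 0.127 -6.584 -2.055]
```

>>> drive_tool(commands="1 0.1 -6.6 -2.05 0;1 0.1 -6.6 -2.05 0;1 0.1 -6.6 -2.05 0;1 0.1 -6.6 -2.05 0;1 0.1 -6.6 -2.05 0;1 0.1 -6.6 -2.05 0;1 0.1 -6.6 -2.05 0;1 0.1 -6.6 -2.05 0")

```text
t: 7.97
tool_pos: [0.4673, -0.2112, 0.1187]
tool_rot: [0.222, 1.565, -0.221]
contact_force: [0.3, 0.2, -0.1]
opening: -0.0001
```

```bash
python3 - <<'E'
from station import ctrl
from h import *
ims=[]
for n,s in(("side",np.s_[150:350,220:420]),("top",np.s_[170:340,290:460])):
    im,d=ctrl.get_image(n);i=ctrl.camera_info(n);print(n);caps(im,i['K'],i['T'],d);ims.append(cv2.resize(im[s],(400,400)))
cv2.imwrite("pics/c3.png",cv2.hconcat(ims))
E
python3 go.py .4706 -.2080 .054
```

```text
side
green [265.3 333.9] [ 14  11 118] plane [0.4969 0.2759 0.054 ] depth [0.5006 0.271  0.0478]
yellow [282.2 255. ] [12  9 74] plane [0.6172 0.0315 0.054 ] depth [0.6237 0.0219 0.0451]
blue [378.9 228.1] [11  9 75] plane [ 0.4681 -0.2029  0.054 ] depth [ 0.4689 -0.2049  0.0525]
red [322.9 274.5] [ 13  12 124] plane [0.4946 0.0425 0.054 ] depth [0.4962 0.0397 0.0514]
top
green [210.4 266.9] [ 14  13 134] plane [0.5007 0.2651 0.054 ] depth [0.5016 0.2669 0.0463]
yellow [319.4 213. ] [ 14  13 136] plane [0.6215 0.0208 0.054 ] depth [0.6244 0.0211 0.0411]
red [312.5 267.9] [ 14  13 149] plane [0.4964 0.0369 0.054 ] depth [0.4968 0.037  0.0505]
red [397.6 311.7] [ 17  18 141] plane [ 0.3985 -0.1489  0.054 ] depth [ 0.3845 -0.0985  0.4633]
red [458.1 348.5] [ 17  17 148] plane [ 0.319  -0.2765  0.054 ] depth [ 0.3333 -0.1808  0.4624]
8.0667 [ 0.4696 -0.2086  0.1192] F [-0.    1.13 -0.32] units [1.629 0.019 0.027]
```

View pics/c3.png

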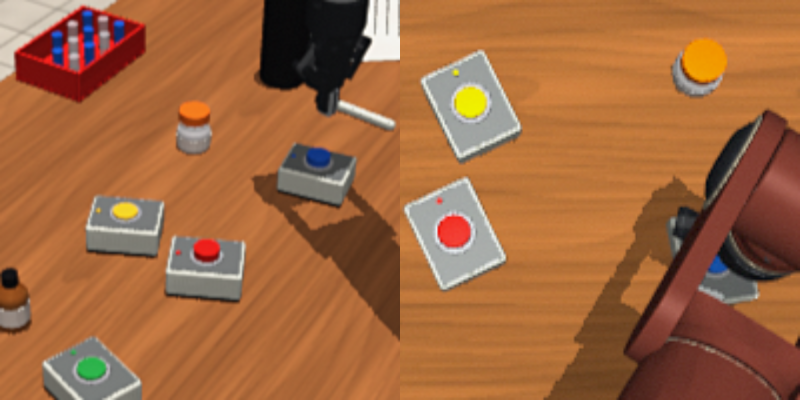

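Green and yellow read low and red is still up. In the side crop, the tips at about (328,100) are above the blue cap at about (318,157). I'll press blue the same way.

>>> drive_tool(commands="1 0.7 0 0 0;1 1.3 0 0 0;1 1.5 0 0 0;1 1.58 0 0 0;1 1.61 0 0 0;1 1.64 0 0 0;1 1.67 0 0 0;1 1.7 0 0 0")

```text
t: 8.73
tool_pos: [0.4723, -0.2091, 0.0545]
tool_rot: [0.216, 1.558, -0.218]
contact_force: [0.4, 0.0, 0.8]
opening: 0.0002
```

>>> drive_tool(commands="1 0.02 0 0 0;1 0.04 0 0 0;1 0.06 0 0 0;1 0.08 0 0 0;1 0.08 0 0 0")

```text
t: 9.15
tool_pos: [0.4719, -0.209, 0.0505]
tool_rot: [0.217, 1.558, -0.218]
contact_force: [2.2, -0.8, 2.9]
opening: -0.0002
```

>>> drive_tool(commands="1 0.02 0 0 0;1 0.04 0 0 0;1 0.06 0 0 0;1 0.08 0 0 0;1 0.08 0 0 0")

```text
t: 9.57
tool_pos: [0.4712, -0.2088, 0.0466]
tool_rot: [0.217, 1.56, -0.217]
contact_force: [2.3, -1.0, 2.3]
opening: 0.0002
```

>>> drive_tool(commands="1 0.01 0 0 0;1 0.02 0 0 0;1 0.02 0 0 0;1 0.02 0 0 0")

```text
t: 9.9
tool_pos: [0.4712, -0.2088, 0.046]
tool_rot: [0.217, 1.56, -0.217]
contact_force: [0.2, -2.5, 3.7]
opening: -0.0002
```

>>> drive_tool(commands="1 0.01 0 0 0;1 0.02 0 0 0;1 0.02 0 0 0;1 0.02 0 0 0")

```text
t: 10.23
tool_pos: [0.4712, -0.2088, 0.046]
tool_rot: [0.217, 1.561, -0.217]
contact_force: [-1.5, 0.6, 7.8]
opening: 0.0002
```

>>> drive_tool(commands="1 -0.3 0 0 0;1 -1 0 0 0;1 -2 0 0 0;1 -3 0 0 0;1 -3 0 -1 0;1 -3 0 -1.5 0;1 -3 0 -1.5 0;1 -3 0 -1.5 0")

```text
t: 10.9
tool_pos: [0.4126, -0.1917, 0.1649]
tool_rot: [0.218, 1.56, -0.217]
contact_force: [-0.4, 0.1, -0.5]
opening: 0.0005
```

```bash
python3 - <<'E'
from station import ctrl
from h import *
ims=[]
for n,s in(("side",np.s_[150:430,130:410]),("top",np.s_[150:340,110:530])):
    im,d=ctrl.get_image(n);i=ctrl.camera_info(n);print(n);caps(im,i['K'],i['T'],d,.046);ims.append(cv2.resize(im[s],(400,400)))
cv2.imwrite("pics/c4.png",cv2.hconcat(ims));o=ctrl.get_obs();print(o['t'],o['tool_pos'],o['contact_force'])
E
```

```text
side
green [265.2 333.9] [ 14  11 117] plane [0.5018 0.2696 0.046 ] depth [0.5004 0.2714 0.0483]
yellow [282.2 255. ] [12  9 74] plane [0.6231 0.0229 0.046 ] depth [0.6216 0.0251 0.048 ]
red [323.  274.4] [ 13  12 122] plane [0.4993 0.0337 0.046 ] depth [0.494  0.0432 0.0549]
red [466.3 277.5] [17 21 98] plane [ 0.2061 -0.1406  0.046 ] depth [0.1381 0.1847 0.3033]
top
green [210.4 266.9] [ 14  13 135] plane [0.5016 0.267  0.046 ] depth [0.5019 0.2676 0.0434]
yellow [319.4 213. ] [ 14  13 136] plane [0.6233 0.021  0.046 ] depth [0.6238 0.0211 0.0439]
red [435.  273.2] [ 37  52 410] plane [ 0.4831 -0.2359  0.046 ] depth [ 0.4357 -0.1485  0.4882]
red [312.5 267.9] [ 14  13 148] plane [0.4973 0.0372 0.046 ] depth [0.4961 0.0369 0.0561]
red [385.4 352.3] [ 20  20 167] plane [ 0.3116 -0.1206  0.046 ] depth [ 0.3302 -0.0766  0.4965]
red [447.9 394.4] [ 19  18 167] plane [ 0.2228 -0.2515  0.046 ] depth [ 0.2762 -0.156   0.4985]
11.0 [ 0.41349113 -0.19216726  0.16488583] [-0.27894245  0.28879974  0.19016399]
```

View pics/c4.png

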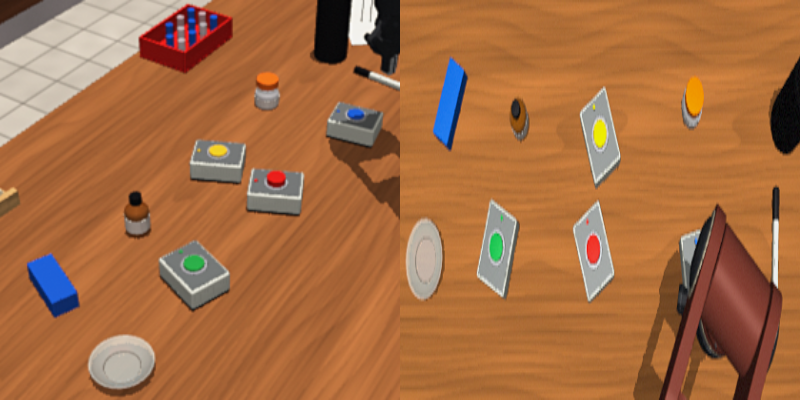

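Green, yellow and blue (356,114 in the crop) all look sunk, red is proud, and everything is in place. The size filter dropped blue, so I'll measure it separately.

```bash
python3 - <<'E'
from station import ctrl
from h import *
im,d=ctrl.get_image("side");i=ctrl.camera_info("side");K,T=i['K'],i['T']
s=np.s_[215:245,362:396]
h=cv2.cvtColor(im,cv2.COLOR_BGR2HSV)
m=(h[...,0]>100)&(h[...,0]<120)&(h[...,1]>150)&(h[...,2]>80);k=np.zeros_like(m);k[s]=m[s]
v,u=np.nonzero(k);P=(T[:3,:3]@(np.linalg.solve(K,np.c_[u,v,np.ones(len(u))].T)*d[v,u])).T+T[:3,3]
print(len(u),u.mean(),v.mean(),np.median(P,0),ray((u.mean(),v.mean()),K,T,.046))
E
```

```text
64 378.421875 229.25 [ 0.47192425 -0.20960319  0.04419471] [ 0.47131005 -0.20794398  0.046     ]
```

Blue's top is at about z 0.044–0.046, so it's in. The arm is clear of everything, so I'm handing in the job.

```bash
python3 -c "
from station import ctrl
print(ctrl.finish_job())"
```

```text
the job is handed in; nothing more can be done
None
```

I pressed green, then yellow, then blue with the shut fingertips, each slowly down to its stop. I handed the job in about 11 s into the 48 s allowed, and no verdict is reported.

- **Presses:** each one ended at tip height 0.046 m, which is 8 mm of travel. The highest forces I read were 6.5 N on green, 7.0 N on yellow and 7.8 N on blue, against the 25 N limit.
- **Buttons afterwards:** the last camera checks put the green, yellow and blue tops at about 0.043–0.048 m, and red still out at about 0.055 m.
- **Boxes and bystanders:** the boxes I could measure (green, yellow and red from above, blue from the side) stayed within a few millimetres of their starting positions. The bystanders looked unmoved in the pictures, but I did not measure them. The arm stood clear at hand-in.
- **Disagreements:** the two cameras differ by about 3–6 mm in y. My cap finder missed blue in the last check because of its size filter and because the arm hid it from above. I measured blue separately in the side view only, and it read as pushed in.

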